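# Centre the beaker on the balance and tare

## Robot

A 6-joint arm with a two-finger parallel gripper is mounted at the origin on the work surface. World frame = base frame: x ahead of the robot, y to its left, z up, the work surface at z = 0. Lengths are in mm, angles in rad, forces in N, time in s.
With the tool pointing down it reaches from about 350 to 875 mm from the base axis. Payload 15.5 kg.
Tool frame: the origin (TCP) lies between the finger pads; the fingertips stand 22 mm ahead of it and the grasp point (between the pads) lies 3 mm ahead of it; z points along the fingers, x is the direction in which the jaws open and shut, and the axes are right-handed (so a half turn about z gives the same grasp; the last joint's range is limited). The gripper opens to 85 mm and grips with 20 to 120 N. Pads are 22 mm wide; open, the fingers measure 114 mm over their backs; the gripper's body (76 mm by 85 mm) begins 54 mm behind the grasp point. The pads swing forward as they close: fully open they stand 13 mm farther back than shut.
Start: joints at [1.065, 0.494, 1.345, -0, 1.302, -0.096], TCP at [249.585, 573.004, 213.377] pointing down, gripper open.
Joint ranges: [-2.91, 2.91], [-0.82, 2.16], [0.22, 2.67], [-1.22, 4.37], [0.12, 2.79], [-3.08, 3.08]. Speed limits (rad/s): [1.89, 1.89, 2.57, 3.01, 3.01, 3.01].

## Interface

Orientations are given as a 3x3 rotation matrix whose columns are the frame's x, y, z axes.
In Python, from plant import arm, cams, finish_job gives the robot as it stands.
- The arm moves only by the tool arm_command, never from a script. Its argument "rows" is a list of rows, each a list of 6 numbers: the shift along the tool's x, y, z as a fraction of full scale, then the turn, a rotation vector about the tool's x, y, z as a fraction of full scale. A call has 1 to 12 rows; each row is the pose to reach, as a shift and turn from the pose measured when the call began, along the tool's axes at that moment; what a row does not reach only later rows make up. Full scale, the value 1, is 250 mm for a shift and 120 degrees for a turn. A row lasts 1/8 s, in which the tool goes at most 62.5 mm and 10.7 degrees, less where a joint would pass 70% of its speed; a pose out of reach is approached as far as the arm can. A call with a number of a shift or a turn outside -1 to 1 is refused whole. A call with a gripper value outside its range is refused whole. "hand" is the closure, from 0 (fully open) to 1 (shut), set as the call begins (left out, the last holds). The fingers move at their own pace and stop on an object; the grip force is fixed at half the most. Time passes only in rows, so rows that repeat a pose let the fingers close. It gives the time, the measured TCP pose, the force and the opening at its end, in the units of the state.
- arm.sense(): the state, without advancing time (a new reading comes with each control period).
- cams.grab_frame(name): name is "scene" or "side" or "wrist"; returns a dict with "img" (420x560x3 uint8, red, green, blue), "z_map" (420x560 float32, mm along the optical axis (not along the pixel's ray), 0 where there is no reading), "fx", "fy", "cx", "cy" (pixels), "pose" (4x4, takes a point from camera to world coordinates). Camera axes: x right, y down, z forward; pixel columns grow to the right and rows downward; lengths in mm; the calibration is good to about 2 mm. A picture is of the moment at which its call begins.
- finish_job(): hands the job in, once; it reports no verdict.
Trained networks look in a picture, given as the dict that the camera call returned (one of the last four; its "shot" number tells which), for a name from the list of things; names that differ only in an ending like _2 or _b are one class to them, and where a whole thing is asked for, a point or a joint stands for the part that bears it (a point fixed in the world has none). Each returns a list of dicts, best first, with "conf" (0 to 1); they miss things now and then, are a little off and sometimes report something else, mostly with a low value. They report only what shows in the picture. A call takes as long as a camera call. They do not tell look-alikes from the thing itself.
- cams.recognise(picture, name): "centre" ([column, row] in pixels, amid what is visible of it).
- cams.mark_of(picture, name): "centre" ([column, row] in pixels: a listed point, or the origin of a listed thing).
The state is a dict: "t": time; "joint_pos": joint angles; "dq": joint speeds; "joint_torque": joint torques, N m; "tcp_pos": TCP position; "eef_rot": TCP orientation; "force": force on the tool from outside, world axes, zero at the start; "ft_torque": the same for the moment, N m; "grip_width": opening from 0.0 (shut) to 1.0 (fully open).
Only numpy, scipy, OpenCV 4.12 (cv2) and the standard library are available. Lean on these libraries where they do the work, as an engineer would, in place of code of your own. Each camera call takes 0.05 s, during which the arm holds its last target. There are 200 camera calls.

## Task

Zero the balance that has the beaker on its pan: with the fingertips, gently push the beaker to the middle of the pan, without gripping, lifting or tipping it, and then press that balance's tare key, the wide one at the right-hand end of its row of keys, fully down and let it spring back. Press lightly, do not lean on either pan, press no other key on either balance, and leave everything else standing where it is.

Things in the scene. Friction and masses are not known exactly. Their poses are not given: they have to be found in the camera images.
- balance: The balance to zero, the one carrying the beaker; fixed, off-white and grey, 250 mm deep (its x) by 200 mm wide (its y). Origin on the bench under its centre; +x to its back, +y to the left of a person facing its keys. Rear body 55 mm high; in front a key panel 38 to 45 mm high, sloping 4 degrees, with a flush display. It may stand to the left or right of the other balance.
- power_key_top (a point): Top centre of the leftmost of the four grey keys of the balance to zero (round, 16 mm). The keys stand 5 mm proud in one row along the panel's front edge, 104 mm in front of the balance's origin, at y = +66 (this one), +30 and -4 (square, 15 mm) and -56 mm (tare: a wide bar, 40 mm along y by 17 mm).
- other_balance: The second balance, of the same make and same frame; a shallow aluminium dish lies on its pan. Not to be used.
- pan_centre (a point): Centre of the top face of the pan of the balance to zero: a flat round steel pan, 120 mm across, 4 mm thick, no rim, top 62 mm above the bench and 7 mm above the body around it; 45 mm behind the balance's origin. It is rigid.
- pan: The pan of the balance to zero (flat steel disc). Origin: centre of its underside.
- other_pan: The same pan on the other balance.
- tare_key_top (a point): Centre of the top face of the tare key of the balance to zero (wide bar 40 x 17 mm at the right-hand end of the row as seen from its front), about 44 mm above the bench when up. It goes straight down (within 4 degrees) 3 mm to a hard stop against a spring, about 1.5 N to start and 3.6 N at the bottom, and springs back up when let go.
- tare_key (a joint): Tare key of the balance to zero, in m: 0 up, 0.003 fully down; it counts as pressed beyond 0.002.
- beaker: Loose glass beaker, about 75 g, 60 mm across the wall (64 mm over the rim), 65 mm tall, upright, open on top, standing 20 to 33 mm off the middle of the pan, towards the balance's left edge. Origin at the centre of its underside. It slides on the pan at a light push low on its side, can slip sideways off a narrow finger, and can tip if pushed near the rim.
- power_key (a joint): Round key at the left end of the row on the same balance, in m: 0 up, 0.003 down. Leave alone.
- mode_key (a joint): Left square key on the same balance, in m: 0 up, 0.003 down. Leave alone.
- print_key (a joint): Right square key on the same balance, 52 mm to the left of the tare key between centres, in m: 0 up, 0.003 down. Leave alone.
- dish: Loose shallow aluminium dish, 72 mm across, 14 mm tall, on the other balance's pan. Origin: centre of its underside.
- spare_beaker: Loose beaker like the first, 60 mm across, 65 mm tall, standing on the bench. Origin: centre of its underside.
- spatula: Loose steel spatula, 200 mm long along its x, 6 mm thick, lying on the bench in front of the balances. Origin: under its middle.
- weight: Loose steel calibration weight with a knob, 38 mm across, 54 mm tall, on the bench in front of the balances. Origin: centre of its underside.
- reagent_jar: Loose white jar, 64 mm across, 85 mm tall, on the bench at the left. Origin: centre of its underside.
- amber_bottle: Loose amber bottle, 68 mm across, 140 mm tall, on the bench at the right. Origin: centre of its underside.
- other_tare_key (a joint): Wide key of the other balance, in m: 0 up, 0.003 down. Leave alone.
- other_power_key (a joint): Round key of the other balance, in m: 0 up, 0.003 down. Leave alone.
- other_mode_key (a joint): Left square key of the other balance, in m: 0 up, 0.003 down. Leave alone.
- other_print_key (a joint): Right square key of the other balance, in m: 0 up, 0.003 down. Leave alone.
Not all that is in view belongs to the job. Leave any black or turquoise look-alike of the beaker alone.

How it is judged (in metres and radians):
On the way, in this order (a step that is already met when the one before it is completed fails the run):
1. the beaker stands still in the middle of the pan (horizontal distance between beaker and pan_centre below 0.01 m and linear speed of beaker below 0.01 m/s), for 0.2 s.
2. the tare key is pressed down (value of joint tare_key above 0.002 m and horizontal distance between beaker and pan_centre below 0.01 m), for 0.05 s.
At the end, for the whole second after the job is handed in: The tare key has been pressed (beyond 2 mm of its 3 mm) after the beaker was centred, and is up again; the beaker stands upright and still on the pan, its centre within 10 mm of the pan's centre; all other keys are up and nothing else has moved more than 15 mm (all of step 1 and value of joint each of tare_key, power_key, mode_key, print_key, other_tare_key, other_power_key, other_mode_key, other_print_key below 0.0007 m and angle between beaker's own z axis and vertical below 0.05 rad and z of beaker in the frame of pan_centre between -0.003 and 0.003 m and distance of each of spare_beaker, dish, spatula, weight, reagent_jar, amber_bottle from where it was at the start of the episode below 0.015 m); the robot touches nothing.
It fails at once if the tare key is pressed while the beaker is more than 10 mm off the middle of the pan (value of joint tare_key above 0.002 m and not (horizontal distance between beaker and pan_centre below 0.01 m)).
It fails at once if the beaker is lifted more than 6 mm, tipped by more than 0.25 rad, or pinched or pushed with more than 10 N (z of beaker in the frame of pan_centre above 0.006 m or angle between beaker's own z axis and vertical above 0.25 rad or contact force between the fingers and beaker above 10 N).
It fails at once if the robot presses on a pan with more than 5 N, or on a balance or its keys with more than 20 N (contact force between any of the fingers, the arm and pan above 5 N or contact force between any of the fingers, the arm and other_pan above 5 N or contact force between any of the fingers, the arm and balance above 20 N or contact force between any of the fingers, the arm and other_balance above 20 N).
It fails at once if any other key on either balance is pressed (beyond 1.5 mm) (value of joint any of power_key, mode_key, print_key, other_tare_key, other_power_key, other_mode_key, other_print_key above 0.0015 m).
It fails at once if another thing on the bench or the other pan is moved by more than 15 mm (distance of any of spare_beaker, dish, spatula, weight, reagent_jar, amber_bottle from where it was at the start of the episode above 0.015 m).
It also fails if it takes over 48 s, if anything falls off the work surface, if the arm or the gripper's body presses on something with over 40 N, if the wrist force passes 120 N, or if a joint passes its speed limit or range.

## Working session

There is one attempt and no reset: what is moved stays moved. The work goes in short steps, Python scripts to look and compute and a tool call to move; the robot and the scene stay as the last step left them, time stands still between calls to the robot, and variables do not carry over. Pictures are saved under pics/ and viewed, about 8 in all and at most 12, crops included, and the job is handed in when it is done.

Besides the shell and the picture viewer there is one more tool, called after "Emit:" as name(argument=value, ...), one argument or row to a line, values as JSON. arm_command: Moves the arm, as the interface text tells. Shift numbers are shares of 250 mm and turn numbers shares of 120 degrees, none past 1 either way. Its arguments: {"type":"object","properties":{"rows":{"type":"array","items":{"type":"array","items":{"type":"number","minimum":-1,"maximum":1}}},"hand":{"type":"number"}},"required":["rows"]}

```bash
mkdir -p pics; cat > h.py <<'E'
import numpy as np, cv2
from plant import arm, cams, finish_job
def world(p,px,z=None,r=2):
    u,v=px; T=np.array(p["pose"]); 
    d=np.array([(u-p["cx"])/p["fx"],(v-p["cy"])/p["fy"],1.])
    if z is None:
        u,v=int(round(u)),int(round(v)); a=p["z_map"][max(0,v-r):v+r+1,max(0,u-r):u+r+1]; a=a[a>0]
        return T[:3,:3]@(d*np.median(a))+T[:3,3] if a.size else None
    w=T[:3,:3]@d; return T[:3,3]+w*(z-T[2,3])/w[2]
def pix(p,X):
    T=np.array(p["pose"]); c=T[:3,:3].T@(np.array(X)-T[:3,3]); return [p["fx"]*c[0]/c[2]+p["cx"],p["fy"]*c[1]/c[2]+p["cy"]]
def save(n,img): cv2.imwrite("pics/"+n,cv2.cvtColor(img,cv2.COLOR_RGB2BGR))
E
python3 - <<'E'
from h import *
np.set_printoptions(precision=1,suppress=True)
for c in ("scene","side"):
    p=cams.grab_frame(c); save(c+"1.png",p["img"]); print(c,p["pose"][:3,3])
    for n,z in dict(balance=0,power_key_top=44,pan_centre=62,tare_key_top=44,beaker=62,other_balance=0,dish=None,spare_beaker=0,weight=0,spatula=0).items():
        print(n,[(round(o["conf"],2),np.array(o["centre"]),world(p,o["centre"],z)) for o in cams.mark_of(p,n)[:3]])
print(arm.sense())
E
```

```text
scene [1387.3 -197.9 1279.1]
balance [(0.68, array([359.1, 219.1]), array([577.7, 205.3,   0. ]))]
power_key_top []
pan_centre [(0.57, array([361.7, 221.4]), array([626.6, 191.2,  62. ])), (0.21, array([357.8, 220.8]), array([622.3, 180.1,  62. ]))]
tare_key_top [(0.51, array([338.2, 190.3]), array([484.1, 155.6,  44. ]))]
beaker [(0.9, array([308.3, 253.7]), array([707.5,   6.5,  62. ])), (0.78, array([371.5, 219.2]), array([624.3, 223.1,  62. ])), (0.61, array([295.7, 218. ]), array([577.7,  -4.6,  62. ]))]
other_balance [(0.63, array([237.2, 241.5]), array([ 590. , -190.9,    0. ])), (0.28, array([360.7, 221.7]), array([588.4, 207.5,   0. ]))]
dish [(0.97, array([235.3, 247.8]), array([ 649.4, -199.4,   62.5]))]
spare_beaker [(0.56, array([395.5, 168.5]), array([394.8, 389.2,   0. ]))]
weight [(0.46, array([222.1, 188.4]), array([ 373.6, -214.1,    0. ]))]
spatula [(0.71, array([234.9, 246.8]), array([ 607.7, -200.2,   -0. ])), (0.61, array([236.9, 242.7]), array([ 594.2, -192.3,    0. ]))]
side [-100.4 -724.7  877.9]
balance [(0.61, array([260. , 195.5]), array([578. , 181.2,  -0
[... 814 characters left out ...]
   0. ]))]
weight [(0.84, array([288. , 318.2]), array([ 365.1, -205.9,    0. ]))]
spatula [(0.65, array([377. , 246.7]), array([ 690. , -166.6,    0. ])), (0.51, array([226.8, 254.2]), array([369.6,  40.1,   0. ])), (0.33, array([215.1, 173.8]), array([533.4, 346.5,   0. ]))]
{'t': 1.1, 'joint_pos': array([ 1.1,  0.5,  1.3, -0. ,  1.3, -0.1]), 'dq': array([ 0.,  0., -0.,  0.,  0., -0.]), 'joint_torque': array([  0. , -88.2, -38.4,  -0. ,   0. ,   0. ]), 'tcp_pos': array([249.6, 573. , 213.4]), 'eef_rot': array([[ 0.4,  0.9,  0. ],
       [ 0.9, -0.4, -0. ],
       [ 0. ,  0. , -1. ]]), 'force': array([-0.1, -0. ,  0.4]), 'ft_torque': array([-0.,  0., -0.]), 'grip_width': 1.0005443820922895}
```

View pics/scene1.png

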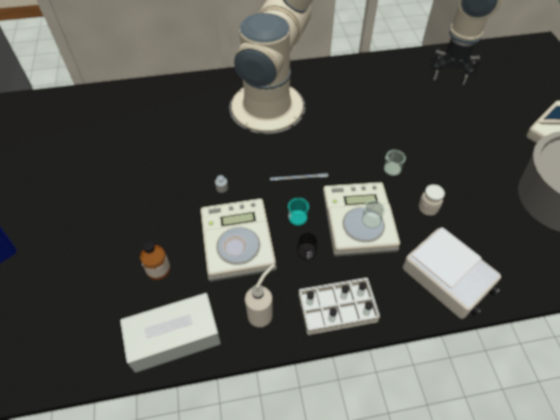

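View pics/side1.png

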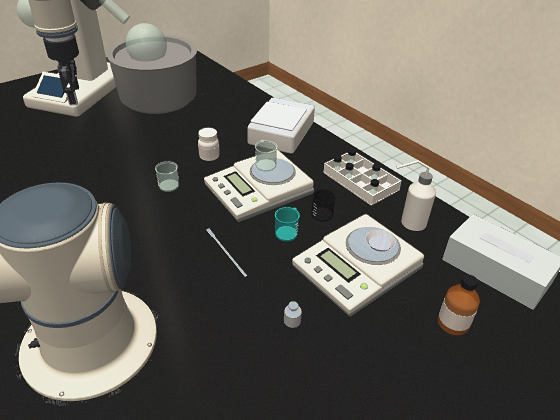

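Left balance (scene px 361,220) carries the clear beaker (371,215). Look-alikes are turquoise at (298,211) and black at (308,247), and the spare clear beaker on the bench is at (395,162). I'll move above the left balance and confirm it from the wrist camera.

```bash
cat >> h.py <<'E'
from scipy.spatial.transform import Rotation as Ro
def share(pos,R):
    s=arm.sense(); R0=np.array(s["eef_rot"])
    return np.round(R0.T@(np.array(pos)-s["tcp_pos"])/250,4), np.round(Ro.from_matrix(R0.T@R).as_rotvec()/np.radians(120),4)
def down(yaw,tilt=0):  # tool x at yaw, tool z down; tilt about tool x (deg)
    return (Ro.from_euler('z',yaw,degrees=True)*Ro.from_euler('x',180,degrees=True)*Ro.from_euler('x',tilt,degrees=True)).as_matrix()
E
python3 - <<'E'
from h import *
print(share([560,210,330],down(0)))
p=cams.grab_frame("wrist"); T=np.array(p["pose"]); s=arm.sense()
print(np.array(s["eef_rot"]).T@(T[:3,3]-s["tcp_pos"]), np.array(s["eef_rot"]).T@T[:3,:3])
E
```

```text
(array([-0.8353,  1.7181, -0.4664]), array([ 0.    , -0.    ,  0.5538]))
[ 4.81185563e-02 -8.01752853e+01 -1.60949379e+02] [[ 9.99999471e-01 -1.72807805e-04 -1.01442039e-03]
 [ 4.86486071e-04  9.48068606e-01  3.18065529e-01]
 [ 9.06775921e-04 -3.18065854e-01  9.48068188e-01]]
```

Emit:
arm_command(
  rows=[
    [-0.42,0.86,-0.46,0,0,0.554],
    [-0.42,0.86,-0.46,0,0,0.554],
    [-0.42,0.86,-0.46,0,0,0.554],
    [-0.42,0.86,-0.46,0,0,0.554],
    [-0.42,0.86,-0.46,0,0,0.554],
    [-0.42,0.86,-0.46,0,0,0.554],
    [-0.42,0.86,-0.46,0,0,0.554],
  ],
  hand=0.5,
)

```text
t: 2.02
tcp_pos: [404.9, 390.7, 328.5]
eef_rot: [[1.0, -0.001, 0.0], [-0.001, -1.0, 0.0], [0.0, -0.0, -1.0]]
force: [-0.1, -0.2, 0.5]
grip_width: 0.501
```

```bash
python3 - <<'E'
from h import *
print(share([560,210,330],down(0)))
E
```

```text
(array([ 0.6215,  0.7219, -0.0061]), array([-0.0001, -0.0001, -0.0007]))
```

Emit:
arm_command(
  rows=[
    [0.62,0.72,0,0,0,0],
    [0.62,0.72,0,0,0,0],
    [0.62,0.72,0,0,0,0],
    [0.62,0.72,0,0,0,0],
    [0.62,0.72,0,0,0,0],
    [0.62,0.72,0,0,0,0],
  ],
)

```text
t: 2.78
tcp_pos: [559.3, 210.8, 328.2]
eef_rot: [[1.0, 0.001, -0.001], [0.001, -1.0, 0.0], [-0.001, -0.0, -1.0]]
force: [-0.0, 1.0, -0.1]
grip_width: 0.5
```

```bash
python3 - <<'E'
from h import *
np.set_printoptions(precision=1,suppress=True)
p=cams.grab_frame("wrist"); save("w1.png",p["img"]); np.savez("w1.npz",**{k:p[k] for k in("img","z_map","fx","fy","cx","cy","pose")})
for n,z in dict(balance=0,power_key_top=44,pan_centre=62,tare_key_top=44,beaker=62).items():
    print(n,[(round(o["conf"],2),np.array(o["centre"]),world(p,o["centre"],z),world(p,o["centre"])) for o in cams.mark_of(p,n)[:3]])
s=arm.sense();print(s["t"],s["tcp_pos"])
E
```

```text
balance [(0.83, array([299.3, 168. ]), array([587.4, 196.8,   0. ]), array([583.9, 209. ,  62.5]))]
power_key_top []
pan_centre [(0.61, array([296.8, 169.9]), array([580.8, 206.4,  62. ]), array([580.8, 206.6,  62.7]))]
tare_key_top [(0.6, array([220.8, 208.5]), array([477.5, 148.9,  44. ]), array([477.7, 149.2,  45.2]))]
beaker [(0.79, array([333.4, 158. ]), array([626.8, 221.6,  62. ]), array([626.1, 222.4,  66.4])), (0.58, array([267.5, 282.9]), array([541.3,  42.8,  62. ]), array([541.1,  40.2,  57.5])), (0.48, array([344.3, 281.1]), array([651.1,  45.7,  62. ]), array([586.4, 221.2, 366.8]))]
3.075 [559.2 211.2 328.6]
```

View pics/w1.png

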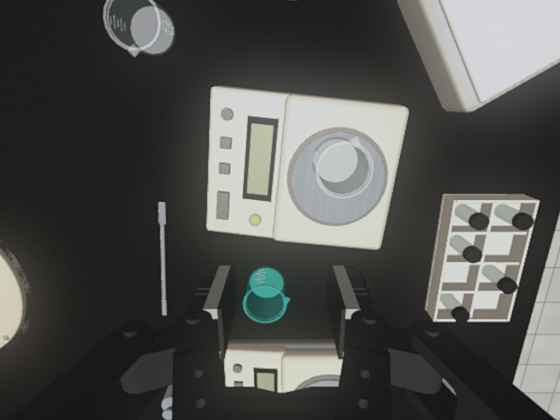

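The wrist view shows the left balance. Pan centre is about (338,175), the beaker base about (337,158) with its rim at about (344,167), the tare bar is at (222,205) and the power key at (227,114). The turquoise look-alike is at (266,294), off the pan. Next I'll refine these numbers.

```bash
python3 - <<'E'
from h import *
np.set_printoptions(precision=1,suppress=True)
p={k:v for k,v in np.load("w1.npz").items()}
T=p["pose"]; v,u=np.mgrid[0:420,0:560]; z=p["z_map"]
P=np.stack([(u-p["cx"])/p["fx"]*z,(v-p["cy"])/p["fy"]*z,z],-1)@T[:3,:3].T+T[:3,3]
h=P[...,2]
for n,px,zz in [("power",(227,114),44),("mode",(225,143),44),("print",(224,168),44),("tare",(222,205),44),("base",(337,158),63),("rim",(344,167),127)]: print(n,world(p,px,zz),world(p,px))
reg=(u>270)&(u<410)&(v>90)&(v<250)
m=reg&(h>59)&(h<66)
m=cv2.morphologyEx(m.astype(np.uint8),cv2.MORPH_OPEN,np.ones((3,3)))
c=max(cv2.findContours(m,cv2.RETR_EXTERNAL,cv2.CHAIN_APPROX_NONE)[0],key=cv2.contourArea)
e=cv2.fitEllipse(cv2.convexHull(c)); print("pan",e,world(p,e[0],62))
q=np.array([world(p,x,62) for x in c[:,0,:].astype(float)])[:,:2]
(cc,r)=cv2.minEnclosingCircle(q.astype(np.float32)); print("pan circ",cc,r)
b=reg&(h>75); print("beaker pts",b.sum(),P[b][:,:2].mean(0),np.percentile(P[b],[2,50,98],axis=0))
rim=P[reg&(h>118)]; print("rim",len(rim),cv2.minEnclosingCircle(rim[:,:2].astype(np.float32)) if len(rim)>4 else "")
body=(u>195)&(u<420)&(v>75)&(v<255)&(h>30)
mc=max(cv2.findContours(body.astype(np.uint8),cv2.RETR_EXTERNAL,cv2.CHAIN_APPROX_NONE)[0],key=cv2.contourArea)
Q=np.array([P[y,x,:2] for x,y in mc[:,0]]); print("body",cv2.minAreaRect(Q.astype(np.float32)))
big=cv2.resize(p["img"][90:250,190:420],None,fx=3.4,fy=3.4,interpolation=cv2.INTER_CUBIC); save("w1c.png",big)
E
```

```text
power [492.4 274.3  44. ] [492.5 274.3  45.1]
mode [487.9 238.1  44. ] [488.1 238.2  44.7]
print [484.9 205.4  44. ] [485.  205.5  44.6]
tare [479.4 153.9  44. ] [479.6 154.2  45.1]
base [631.2 221.8  63. ] [630.6 222.3  66.4]
rim [628.6 222.6 127. ] [640.1 211.   66.4]
pan ((337.8781433105469, 177.03909301757812), (89.22659301757812, 94.12977600097656), 56.833065032958984) [633.8 197.1  62. ]
pan circ (633.7628173828125, 194.48106384277344) 59.89872360229492
beaker pts 1818 [629.3 221.4] [[560.4 190.6  77.3]
 [635.  217.3 121.4]
 [658.2 291.7 489.2]]
rim 962 ((606.9004516601562, 245.7720184326172), 65.37628936767578)
body ((587.2708129882812, 199.69540405273438), (194.7068328857422, 250.247802734375), 84.3538818359375)
```

View pics/w1c.png

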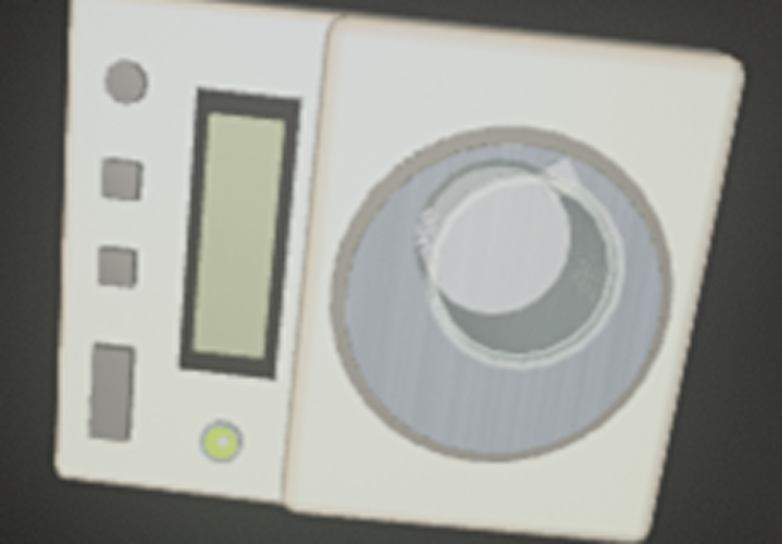

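```bash
python3 - <<'E'
from h import *
np.set_printoptions(precision=1,suppress=True)
p={k:v for k,v in np.load("w1.npz").items()}
for px,z in [((334.7,159.4),62),((344.1,168.5),127),((337.9,178.8),62)]: print(world(p,px,z))
s=arm.sense(); T=p["pose"]; v,u=np.mgrid[0:420,0:560]; z=p["z_map"]
P=np.stack([(u-p["cx"])/p["fx"]*z,(v-p["cy"])/p["fy"]*z,z],-1)@T[:3,:3].T+T[:3,3]
t=(P-s["tcp_pos"])@np.array(s["eef_rot"])
m=(z>50)&(z<215)&(v>255)
Q=t[m]
for lo in range(-30,36,5):
    k=Q[(Q[:,2]>=lo)&(Q[:,2]<lo+5)]
    for sg in(-1,1):
        kk=k[k[:,0]*sg>0]
        if len(kk): print(lo,sg,len(kk),kk.min(0),kk.max(0))
E
```

```text
[628.5 219.9  62. ]
[628.8 220.9 127. ]
[633.9 194.8  62. ]
-30 -1 200 [-32.8 -10.7 -30. ] [-19.5  11.5 -25. ]
-30 1 194 [ 22.7 -10.6 -30. ] [ 35.8  11.6 -25. ]
-25 -1 79 [-26.2 -10.3 -24.9] [-19.6  11.3 -20.3]
-25 1 82 [ 22.6 -10.5 -25. ] [ 29.   11.5 -20.2]
-20 -1 2 [-19.9  -0.5 -19.9] [-19.8   1.  -19.7]
```

```bash
python3 - <<'E'
from h import *
np.set_printoptions(precision=0,suppress=True,linewidth=200)
p={k:v for k,v in np.load("w1.npz").items()}; print(p["fx"],p["cx"],p["cy"])
print(p["z_map"][262:356:6,200:240:3])
save("w1f.png",cv2.resize(p["img"][255:420,150:410],None,fx=3,fy=3))
E
```

```text
338.31548778115666 281.069807378481 212.80472760457778
[[542. 543. 541. 541. 542. 541. 542. 541. 543. 541. 541. 542. 541. 542.]
 [544. 546. 545. 545. 546. 546. 545. 148. 148. 149. 149. 149. 547. 545.]
 [549. 550. 548. 548. 548. 549. 143. 144. 144. 144. 144. 149. 549. 548.]
 [552. 147. 146. 147. 148. 139. 139. 138. 139. 140. 141. 148. 158. 552.]
 [142. 142. 141. 142. 134. 135. 134. 134. 135. 135. 140. 149. 157. 555.]
 [137. 137. 138. 130. 131. 130. 130. 130. 130. 133. 139. 148. 159. 558.]
 [133. 133. 134. 125. 125. 127. 127. 125. 127. 133. 140. 149. 159. 564.]
 [130. 130. 123. 123. 123. 124. 123. 122. 126. 133. 140. 148. 158. 566.]
 [117. 117. 118. 119. 121. 121. 121. 120. 126. 133. 140. 149. 571. 570.]
 [113. 114. 113. 114. 115. 122. 121. 121. 126. 133. 140. 150. 573. 574.]
 [110. 112. 112. 112. 110. 119. 121. 123. 126. 133. 140. 578. 578. 577.]
 [109. 109. 108. 109. 108. 117. 122. 123. 126. 133. 140. 581. 580. 582.]
 [106. 104. 105. 106. 105. 105. 122. 124. 125. 132. 140. 586. 586. 584.]
 [102. 103. 103. 103. 103. 102. 122. 125. 127. 134. 568. 570. 570. 568.]
 [100. 100.  95.  94.  93.  93.  93. 125. 126. 132. 558. 557. 560. 558.]
 [ 91.  91.  90.  92.  92.  91.  91. 127. 126. 553. 550. 548. 550. 549.]]
```

View pics/w1f.png

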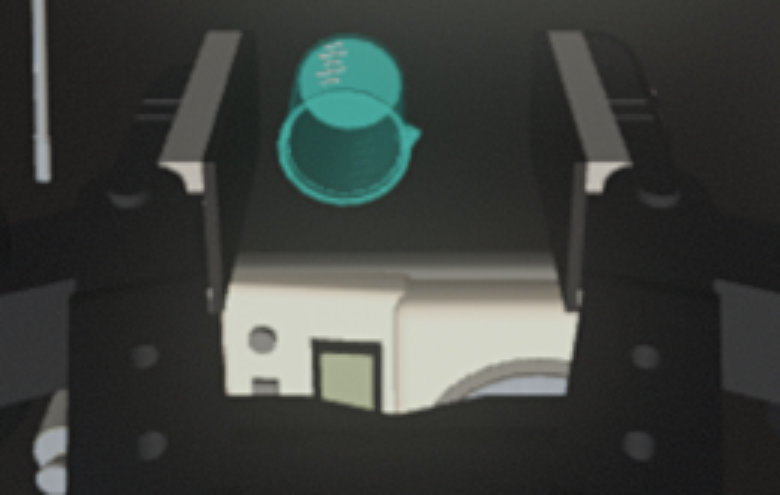

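The wrist depth puts the fingertips about 20 mm *behind* the stated TCP, but the text says 22 mm ahead. I'll check this against the fixed cameras before going low.

```bash
python3 - <<'E'
from h import *
np.set_printoptions(precision=1,suppress=True,linewidth=150)
s=arm.sense(); print(s["tcp_pos"],s["joint_pos"])
v,u=np.mgrid[0:420,0:560]
for c in("side","scene","wrist"):
    p=cams.grab_frame(c); T=np.array(p["pose"]); z=p["z_map"]
    P=np.stack([(u-p["cx"])/p["fx"]*z,(v-p["cy"])/p["fy"]*z,z],-1)@T[:3,:3].T+T[:3,3]
    m=(z>0)&(abs(P[...,0]-s["tcp_pos"][0])<70)&(abs(P[...,1]-s["tcp_pos"][1])<60)&(P[...,2]>200)&(P[...,2]<480)
    Q=P[m]; print(c,len(Q)); i=np.argsort(Q[:,2])[:4]; print(Q[i])
    for lo in range(300,440,15):
        k=Q[(Q[:,2]>=lo)&(Q[:,2]<lo+15)]
        if len(k): print(lo,len(k),k.min(0)[:2],k.max(0)[:2])
    if c=="side":
        ys,xs=np.where(m); print(ys.min(),ys.max(),xs.min(),xs.max())
        a,b=max(0,ys.min()-40),max(0,xs.min()-60); save("side2c.png",cv2.resize(p["img"][a:a+200,b:b+260],None,fx=3,fy=3))
E
```

```text
[559.2 211.2 328.6] [0.3 0.4 1.2 0.  1.5 0.3]
side 1707
[[582.5 220.6 347.1]
 [532.6 221.5 347.2]
 [582.4 212.3 347.6]
 [531.4 207.3 347.8]]
345 63 [522.7 197.6] [590.  223.5]
360 113 [521.8 197.6] [594.6 223.9]
375 97 [521.2 198.1] [592.5 221.7]
390 188 [503.5 195.2] [611.7 225. ]
405 240 [498.6 191.9] [616.7 228.2]
420 273 [494.4 190. ] [621.1 229.6]
435 337 [489.8 188.8] [624.8 225.5]
24 82 219 271
scene 712
[[533.  219.5 341.2]
 [584.  209.2 342. ]
 [587.  202.  346.7]
 [537.1 211.8 346.7]]
330 2 [533.  209.2] [584.  219.5]
345 45 [532.7 197.8] [595.2 216.2]
360 57 [532.4 197.2] [596.8 216.4]
375 36 [527.7 196.9] [595.5 216.1]
390 75 [505.1 195.8] [615.3 223.2]
405 104 [499.2 191.9] [620.3 220.6]
420 84 [536.6 192.1] [624. 223.]
435 133 [540.  189.1] [627.7 222.5]
wrist 37755
[[582.3 211.4 348. ]
 [539.3 211.2 348.5]
 [539.3 210.7 348.5]
 [539.4 211.8 348.6]]
345 652 [526.1 199.2] [595.4 222.1]
360 1689 [525.5 198.7] [595.7 222.4]
375 2285 [522.8 198.7] [598.8 223.3]
390 7945 [504.6 197.2] [615.9 225.1]
405 10211 [500.8 197.4] [620.7 228.8]
420 14738 [497.3 209.5] [623.9 229.1]
435 235 [537.2 227.1] [583.8 229.2]
```

View pics/side2c.png

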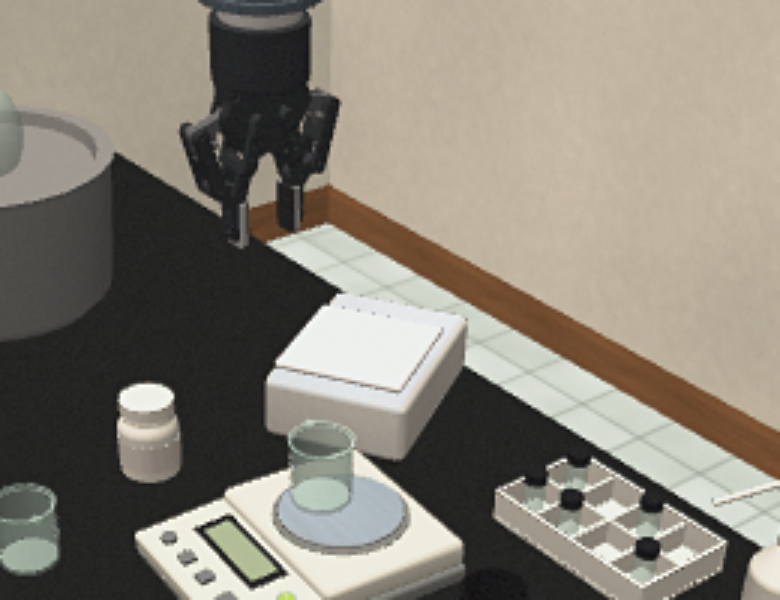

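All three cameras agree: at half opening the tips sit at z≈347.5 with TCP z 328.6, so they are 19 mm behind the reported TCP. I'll use the measured tool-frame tip offset (1.5, 0.3, -19) and check it again after tilting.

```bash
cat >> h.py <<'E'
B=np.array([628.6,220.4]); C=np.array([633.5,194.7]); D=(C-B)/np.linalg.norm(C-B)
RT=down(10.8,-12); OFF=np.array([1.5,11.3,-19.])
def tcp_for(xy,z,R=RT,off=OFF): return np.r_[xy,z]-R@off
E
python3 - <<'E'
from h import *
print(RT, share(tcp_for(B-D*38,190),RT), tcp_for(B-D*38,190))
E
```

```text
[[ 0.98228725  0.18328658  0.03895877]
 [ 0.18738131 -0.96082192 -0.204229  ]
 [ 0.          0.20791169 -0.9781476 ]] (array([ 0.2368, -0.2147,  0.6379]), array([-0.0997,  0.0094, -0.0901])) [618.67871309 264.42345829 169.06579348]
```

Emit:
arm_command(
  rows=[
    [0.237,-0.215,0.638,-0.0997,0.0094,-0.0901],
    [0.237,-0.215,0.638,-0.0997,0.0094,-0.0901],
    [0.237,-0.215,0.638,-0.0997,0.0094,-0.0901],
    [0.237,-0.215,0.638,-0.0997,0.0094,-0.0901],
    [0.237,-0.215,0.638,-0.0997,0.0094,-0.0901],
  ],
)

```text
t: 3.85
tcp_pos: [619.0, 264.4, 170.2]
eef_rot: [[0.982, 0.183, 0.04], [0.187, -0.961, -0.204], [0.001, 0.208, -0.978]]
force: [0.9, -0.5, 0.6]
grip_width: 0.499
```

```bash
cat >> h.py <<'E'
def tips(zlo=60,zhi=400,cs=("side","scene","wrist")):
    s=arm.sense(); R=np.array(s["eef_rot"]); v,u=np.mgrid[0:420,0:560]
    for c in cs:
        p=cams.grab_frame(c); T=np.array(p["pose"]); z=p["z_map"]
        P=np.stack([(u-p["cx"])/p["fx"]*z,(v-p["cy"])/p["fy"]*z,z],-1)@T[:3,:3].T+T[:3,3]
        t=(P-s["tcp_pos"])@R
        m=(z>0)&(abs(t[...,0])<45)&(abs(t[...,1])<14)&(t[...,2]>-60)&(t[...,2]<5)&(P[...,2]>zlo)&(P[...,2]<zhi)
        Q=t[m]
        if len(Q): k=np.percentile(Q[:,2],99.5); e=Q[Q[:,2]>k-4]; print(c,len(Q),"tool z",k,"x",e[:,0].min(),e[e[:,0]<0,0].max(initial=-99),e[e[:,0]>0,0].min(initial=99),e[:,0].max(),"y",e[:,1].min(),e[:,1].max(),"world z min",np.percentile(P[m][:,2],.5))
E
python3 - <<'E'
from h import *
np.set_printoptions(precision=1,suppress=True)
tips(135)
print(arm.sense()["tcp_pos"],arm.sense()["t"],share(tcp_for(B-D*38,73),RT))
E
```

```text
side 209 tool z -19.3248403235549 x -29.161520113972518 -26.636413955287598 21.533608537441307 27.58155384244916 y -11.380772823997223 9.763064092085816 world z min 189.21339644487963
scene 139 tool z -16.439641707682835 x -25.282970756915365 -20.263294238301686 26.91557843494838 28.259555289872083 y -3.5162453059667134 9.019029830242207 world z min 187.09299750625675
wrist 4409 tool z -22.39324852048606 x -26.399329751760497 -19.600320007322566 22.748093021726067 29.524778555316804 y -10.206898894941137 12.181882932656489 world z min 191.89603867986324
[619.3 264.3 171.3] 4.0 (array([-0. , -0.1,  0.5]), array([-0., -0., -0.]))
```

```bash
python3 - <<'E'
from h import *
print(share(tcp_for(B-D*38,72),RT))
E
```

```text
(array([-0.0038, -0.1006,  0.4701]), array([-0.0004, -0.0013, -0.0005]))
```

Emit:
arm_command(
  rows=[
    [-0.001,-0.04,0.19,0,0,0],
    [-0.003,-0.08,0.38,0,0,0],
    [-0.004,-0.095,0.44,0,0,0],
    [-0.004,-0.1,0.47,0,0,0],
    [-0.004,-0.1,0.47,0,0,0],
  ],
)

```text
t: 4.62
tcp_pos: [619.5, 264.5, 52.5]
eef_rot: [[0.982, 0.182, 0.043], [0.187, -0.961, -0.202], [0.005, 0.207, -0.978]]
force: [0.2, 0.3, 1.3]
grip_width: 0.5
```

```bash
python3 - <<'E'
from h import *
np.set_printoptions(precision=4,suppress=True)
s=arm.sense(); print(s["t"],s["force"],s["tcp_pos"], "tip",s["tcp_pos"]+np.array(s["eef_rot"])@OFF)
tips(64,140,("side","wrist"))
p=cams.grab_frame("wrist"); save("w2.png",p["img"])
print(share(tcp_for(B-D*22,72),RT)[0],share(tcp_for(C-D*21.2,72),RT)[0])
E
```

```text
4.625 [0.1667 0.2993 1.3191] [619.522  264.5142  52.5212] tip [622.2262 257.7755  73.4549]
side 97 tool z -18.246729511654237 x -27.935081970800237 -21.472216820409365 99.0 -21.472216820409365 y -6.879819809874065 10.244667575803604 world z min 70.34534580774562
wrist 4481 tool z -21.631647152896598 x -26.39147389434702 -19.826184655469884 22.5071120226288 29.22394851387574 y -10.657594938694324 11.250314047700355 world z min 73.3583969281924
[-0.0035  0.0616  0.0195] [-0.0034  0.1671  0.0418]
```

View pics/w2.png

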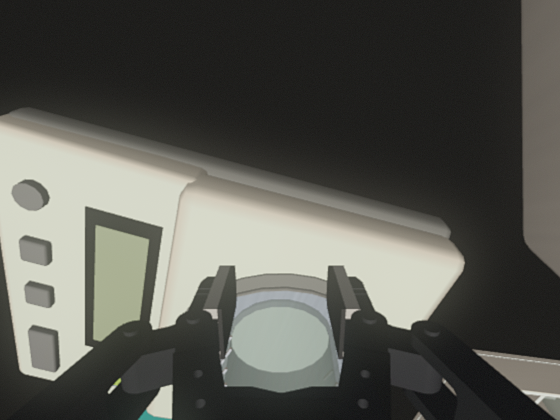

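```bash
python3 - <<'E'
from h import *
np.set_printoptions(precision=1,suppress=True)
p=cams.grab_frame("wrist")
for px in [(281,337),(281,300),(231,337),(330,337),(281,372)]: print(px,world(p,px,62),world(p,px))
e=(arm.sense()["tcp_pos"]+np.array(arm.sense()["eef_rot"])@OFF); print(pix(p,e),pix(p,np.r_[B,62]),pix(p,np.r_[C,62]))
E
```

```text
(281, 337) [629.4 217.7  62. ] [623.3 249.2  88.3]
(281, 300) [624.  246.3  62. ] [623.5 248.7  64.5]
(231, 337) [601.2 212.6  62. ] [600.9 232.6  78.2]
(330, 337) [657.1 222.8  62. ] [650.5 240.1  76.9]
(281, 372) [635.4 186.   62. ] [623.2 249.1 105.8]
[np.float64(281.6871010764398), np.float64(299.4706188362972)] [np.float64(280.5194443544311), np.float64(333.7363050189067)] [np.float64(280.5900130704938), np.float64(362.9493077094404)]
```

Emit:
arm_command(
  rows=[
    [-0.003,0.03,0.01,0,0,0],
    [-0.003,0.055,0.016,0,0,0],
    [-0.003,0.065,0.019,0,0,0],
    [-0.003,0.075,0.021,0,0,0],
    [-0.003,0.085,0.024,0,0,0],
    [-0.003,0.095,0.026,0,0,0],
    [-0.003,0.105,0.028,0,0,0],
    [-0.003,0.115,0.03,0,0,0],
    [-0.003,0.125,0.033,0,0,0],
    [-0.003,0.135,0.035,0,0,0],
    [-0.003,0.145,0.037,0,0,0],
    [-0.003,0.155,0.039,0,0,0],
  ],
)

```text
t: 6.32
tcp_pos: [626.1, 225.0, 50.9]
eef_rot: [[0.982, 0.182, 0.043], [0.187, -0.961, -0.202], [0.005, 0.207, -0.978]]
force: [0.2, 1.1, 0.8]
grip_width: 0.496
```

```bash
python3 - <<'E'
from h import *
np.set_printoptions(precision=4,suppress=True)
print(share(tcp_for(C-D*21.2,72),RT)[0],share(tcp_for(C-D*60,110),RT)[0])
p=cams.grab_frame("wrist"); save("w3.png",p["img"])
for x in np.r_[-1:2]*4: 
    for dz in (8,20,40): q=pix(p,np.r_[C-D*30,62+dz]); print(x,dz,np.array(q),world(p,(q[0]+x*2,q[1])))
E
```

```text
[0.0003 0.0114 0.0016] [ 0.001  -0.109  -0.1792]
-4 8 [282.3849 287.9233] [623.48   227.2376  74.0918]
-4 20 [282.6311 306.5932] [623.6532 227.6295  86.028 ]
-4 40 [283.1256 344.0824] [624.046  227.6612 105.258 ]
0 8 [282.3849 287.9233] [627.1514 227.7807  73.9514]
0 20 [282.6311 306.5932] [627.0949 228.0602  85.8369]
0 40 [283.1256 344.0824] [627.0903 228.0832 105.1549]
4 8 [282.3849 287.9233] [630.842  228.2873  73.7689]
4 20 [282.6311 306.5932] [630.5818 228.3591  85.5127]
4 40 [283.1256 344.0824] [630.2121 228.2083 104.8101]
```

View pics/w3.png

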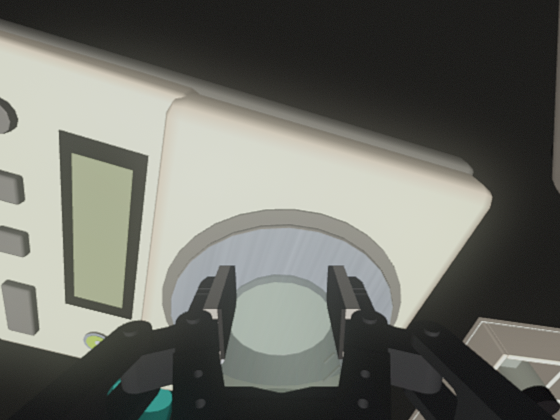

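The beaker stands upright with its near wall at about (627,228), which puts its centre at about (632.7,198.5), roughly 3.5 mm short. One small push more, then I'll back off and look again.

Emit:
arm_command(
  rows=[
    [0,0.004,0.001,0,0,0],
    [0,0.008,0.001,0,0,0],
    [0,0.012,0.002,0,0,0],
    [0,0.014,0.002,0,0,0],
    [0,0.014,0.002,0,0,0],
  ],
)

```text
t: 7.0
tcp_pos: [626.8, 221.2, 51.1]
eef_rot: [[0.982, 0.182, 0.043], [0.187, -0.961, -0.202], [0.005, 0.207, -0.978]]
force: [-0.6, 0.5, -0.2]
grip_width: 0.502
```

Emit:
arm_command(
  rows=[
    [0,-0.02,-0.005,0,0,0],
    [0,-0.06,-0.014,0,0,0],
    [0,-0.12,-0.06,0,0,0],
    [0,-0.14,-0.2,0,0,0],
    [0,-0.15,-0.4,0,0,0],
    [0,-0.15,-0.6,0,0,0],
    [0,-0.15,-0.7,0,0,0],
    [0,-0.15,-0.7,0,0,0],
  ],
)

```text
t: 8.0
tcp_pos: [612.9, 294.7, 217.4]
eef_rot: [[0.982, 0.182, 0.047], [0.188, -0.962, -0.2], [0.009, 0.206, -0.979]]
force: [0.6, 0.7, -1.0]
grip_width: 0.503
```

```bash
python3 - <<'E'
from h import *
np.set_printoptions(precision=4,suppress=True)
p=cams.grab_frame("wrist"); s=arm.sense();print(s["t"],s["tcp_pos"],s["force"])
for n,z in dict(pan_centre=62,beaker=62,tare_key_top=44).items(): print(n,[(round(o["conf"],2),np.array(o["centre"]),world(p,o["centre"],z)) for o in cams.mark_of(p,n)[:2]])
a=np.array(pix(p,np.r_[C,62])).round().astype(int); print("C px",a)
x0,y0=max(0,a[0]-110),max(0,a[1]-90); print("crop",x0,y0)
save("w4.png",cv2.resize(p["img"][y0:y0+170,x0:x0+220],None,fx=3.5,fy=3.5,interpolation=cv2.INTER_CUBIC))
np.savez("w4.npz",**{k:p[k] for k in("img","z_map","fx","fy","cx","cy","pose")})
# predicted crop circles if perfectly centred
for nm,r,z in(("pan",60,62),("base",30,62),("rim",32,127)):
    q=np.array([pix(p,np.r_[C+r*np.array([np.cos(t),np.sin(t)]),z]) for t in np.linspace(0,6.28,90)]); q=(q-[x0,y0])*3.5; print(nm,q.min(0),q.max(0))
E
```

```text
8.05 [612.319  293.9076 215.4821] [-0.2192 -0.5634 -1.1493]
pan_centre []
beaker [(0.81, array([275.5, 321.3]), array([649.7425,  78.7281,  62.    ])), (0.63, array([278.5, 244.6]), array([631.8034, 195.0593,  62.    ]))]
tare_key_top [(0.8, array([141.7, 244.5]), array([481.6854, 154.473 ,  44.    ]))]
C px [280 245]
crop 170 155
pan [188.6825 141.8746] [580.6147 462.0714]
base [287.1998 232.39  ] [482.6017 391.6465]
rim [263.4391 364.8735] [509.9204 550.3751]
```

View pics/w4.png

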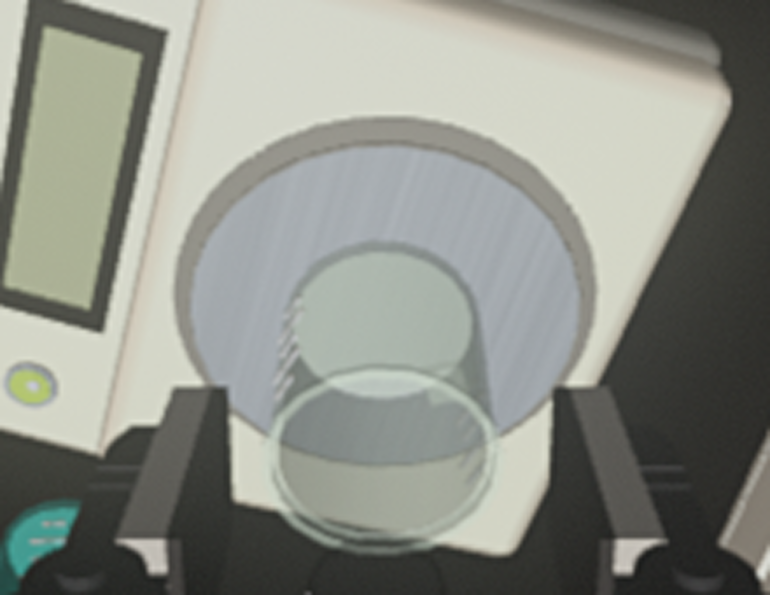

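The beaker is upright and centred. The pan edge matches the prediction within 1 px, and base and rim are within about 2–3 mm of the pan centre. Next: shut the fingers, turn upright and hover over the tare key.

```bash
python3 - <<'E'
from h import *
print(share(tcp_for([480,154.2],110,down(-6),np.array([1.5,.3,-12.5])),down(-6)))
E
```

```text
(array([-0.628 ,  0.3374,  0.5435]), array([ 0.0988, -0.0159,  0.1391]))
```

Emit:
arm_command(
  rows=[
    [-0.2,0.08,0.05,0.05,-0.008,0.07],
    [-0.4,0.2,0.15,0.0988,-0.016,0.139],
    [-0.628,0.337,0.4,0.0988,-0.016,0.139],
    [-0.628,0.337,0.543,0.0988,-0.016,0.139],
    [-0.628,0.337,0.543,0.0988,-0.016,0.139],
    [-0.628,0.337,0.543,0.0988,-0.016,0.139],
    [-0.628,0.337,0.543,0.0988,-0.016,0.139],
  ],
  hand=1,
)

```text
t: 9.07
tcp_pos: [479.8, 155.6, 98.5]
eef_rot: [[0.995, -0.104, 0.002], [-0.104, -0.995, 0.0], [0.002, -0.001, -1.0]]
force: [0.7, 0.3, 0.8]
grip_width: 0.002
```

```bash
python3 - <<'E'
from h import *
np.set_printoptions(precision=4,suppress=True)
s=arm.sense(); print(s["t"],s["tcp_pos"],s["force"],s["grip_width"])
tips(80,250)
p=cams.grab_frame("wrist"); save("w5.png",p["img"])
print([(round(o["conf"],2),np.array(o["centre"]),world(p,o["centre"],44)) for o in cams.mark_of(p,"tare_key_top")[:2]])
print("model key px",pix(p,[480,154.2,44]), share(tcp_for([480,154.2],60,down(-6),np.array([1.5,.3,-12.5])),down(-6)))
E
```

```text
9.075 [479.7678 155.5507  98.4626] [0.695  0.2594 0.778 ] 0.0022657386894213787
side 131 tool z -20.618803541973254 x -6.859009983998991 -1.6653024046794696 4.564285257766655 6.949587611376078 y 3.9113561374833137 12.597337754838149 world z min 119.06748357499218
scene 35 tool z -19.795336524327425 x 6.047294055973495 -99.0 6.047294055973495 11.686449199753703 y -8.214743643315247 11.007399067171544 world z min 118.26746539688841
wrist 3126 tool z -22.301386018925935 x -9.966286177683937 -0.003107255673991095 0.002503107687137977 13.009012870078625 y -11.175917402232134 -5.844012909394829 world z min 120.77259104686057
[(0.8, array([279. , 229.4]), array([478.9315, 152.3773,  44.    ]))]
model key px [np.float64(280.2778933745972), np.float64(226.76053885530598)] (array([-0.0012,  0.002 ,  0.202 ]), array([-0.0001, -0.0003,  0.0003]))
```

View pics/w5.png

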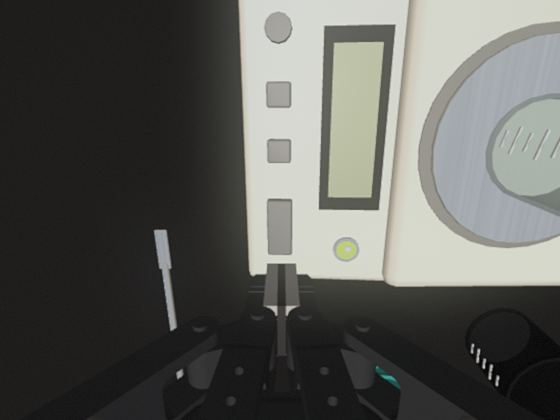

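Emit:
arm_command(
  rows=[
    [0,0.003,0.1,0,0,0],
    [0,0.006,0.2,0,0,0],
    [0,0.006,0.25,0,0,0],
    [0,0.006,0.268,0,0,0],
    [0,0.006,0.268,0,0,0],
    [0,0.006,0.268,0,0,0],
  ],
)

```text
t: 10.07
tcp_pos: [479.2, 153.8, 31.6]
eef_rot: [[0.995, -0.104, 0.002], [-0.104, -0.995, 0.0], [0.002, -0.0, -1.0]]
force: [0.1, 0.0, -0.2]
grip_width: -0.004
```

```bash
python3 - <<'E'
from h import *
np.set_printoptions(precision=2,suppress=True)
s=arm.sense(); print(s["t"],s["tcp_pos"],s["force"]); tips(47.5,120)
E
```

```text
10.075 [479.17 153.76  31.63] [ 0.12  0.03 -0.25]
side 118 tool z -16.88291698715804 x -6.940362529480804 -3.4136646363657377 0.8860317904942455 1.4430545758580249 y 4.9331252324133965 12.504850716194596 world z min 48.51407944762429
scene 30 tool z -16.484849917697307 x -0.8547252047605678 -0.8547252047605678 1.465627676240055 7.759495371674962 y -13.887594017286423 11.343747943069614 world z min 48.11917833889341
wrist 3110 tool z -22.404465204299132 x -10.44855013133223 -0.15437826599263701 0.27329655842176004 12.885850096826196 y -11.247022261001856 -6.124951610490737 world z min 54.047087694699584
```

Emit:
arm_command(
  rows=[
    [0,0,0.012,0,0,0],
    [0,0,0.02,0,0,0],
    [0,0,0.02,0,0,0],
  ],
)

```text
t: 10.6
tcp_pos: [479.2, 153.7, 26.4]
eef_rot: [[0.995, -0.104, 0.002], [-0.104, -0.995, 0.0], [0.002, -0.0, -1.0]]
force: [1.4, 0.1, 2.4]
grip_width: -0.001
```

Emit:
arm_command(
  rows=[
    [0,0,0.004,0,0,0],
    [0,0,0.006,0,0,0],
    [0,0,0.006,0,0,0],
  ],
)

```text
t: 10.98
tcp_pos: [479.3, 153.7, 24.9]
eef_rot: [[0.995, -0.104, 0.002], [-0.104, -0.995, 0.0], [0.002, -0.0, -1.0]]
force: [0.9, -1.3, 3.0]
grip_width: -0.002
```

Emit:
arm_command(
  rows=[
    [0,0,0.003,0,0,0],
    [0,0,0.004,0,0,0],
    [0,0,0.004,0,0,0],
  ],
)

```text
t: 11.35
tcp_pos: [479.3, 153.7, 23.9]
eef_rot: [[0.995, -0.104, 0.002], [-0.104, -0.995, 0.0], [0.002, -0.001, -1.0]]
force: [0.2, -0.4, 5.0]
grip_width: 0.005
```

Emit:
arm_command(
  rows=[
    [0,0,0.003,0,0,0],
    [0,0,0.003,0,0,0],
    [0,0,0.003,0,0,0],
  ],
)

```text
t: 11.72
tcp_pos: [479.5, 153.7, 23.6]
eef_rot: [[0.995, -0.104, 0.002], [-0.104, -0.995, 0.0], [0.002, -0.001, -1.0]]
force: [-1.2, -1.3, 14.4]
grip_width: 0.001
```

The force jumped to 14 N with almost no travel, so the key is on its hard stop. Backing straight up.

Emit:
arm_command(
  rows=[
    [0,0,-0.02,0,0,0],
    [0,0,-0.06,0,0,0],
    [0,0,-0.2,0,0,0],
    [0,0,-0.4,0,0,0],
    [0,0,-0.5,0,0,0],
    [0,0,-0.55,0,0,0],
    [0,0,-0.55,0,0,0],
  ],
)

```text
t: 12.6
tcp_pos: [479.2, 153.7, 161.4]
eef_rot: [[0.995, -0.104, 0.003], [-0.104, -0.995, 0.001], [0.003, -0.001, -1.0]]
force: [-0.5, -1.0, -1.0]
grip_width: 0.002
```

```bash
python3 - <<'E'
from h import *
np.set_printoptions(precision=1,suppress=True)
s=arm.sense(); print(s["t"],s["tcp_pos"],s["force"])
p=cams.grab_frame("wrist"); save("w6.png",p["img"])
for n,z in dict(pan_centre=62,beaker=62).items(): print(n,[(round(o["conf"],2),world(p,o["centre"],z)) for o in cams.mark_of(p,n)[:3]])
for n,x in dict(power=(492.4,274.3),mode=(488,238),pr=(485,205.4),tare=(480,154)).items(): print(n,world(p,pix(p,[*x,44]))[2])
E
```

```text
12.6 [479.2 153.7 161.4] [-0.5 -1.  -1. ]
pan_centre []
beaker [(0.76, array([526.3,  52.7,  62. ])), (0.68, array([631.6, 195.1,  62. ])), (0.61, array([628.8,  52.6,  62. ]))]
power 44.75928678320298
mode 44.93146116776927
pr 44.99944227766838
tare 44.87518787662884
```

View pics/w6.png

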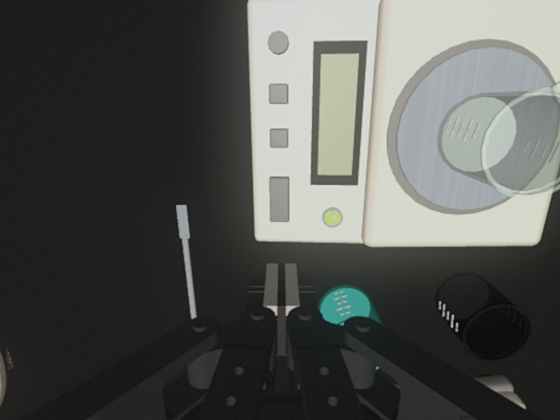

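The tare key is up again (44.9 mm, like the others). The beaker stands upright at about (631.6,195.1) against a pan centre of about (633.5,194.7). The robot is clear.

```bash
python3 -c "from plant import finish_job; print(finish_job())"
```

```text
the job is handed in; nothing more can be done
None
```

The balance is zeroed and the job is handed in at about 12.6 s of the 48 s allowed; `finish_job` reports no verdict.

- **Beaker:** I slid it about 26 mm to the middle of the left balance's pan. I used two half-open fingertips low on its side, without gripping it.
- **Tare key:** I pressed it with the fingers shut until it reached the hard stop, then lifted straight off. The force rose to 14.4 N there (limit 20 N), higher than a light press needed.
- **Last checks:** The beaker is upright, about 2 mm from the pan centre. All four key tops on that balance read about 45 mm, so the tare key is back up, and the robot is touching nothing.
- **Not checked:** I did not re-measure the other loose things or the other balance's keys. The arm's path kept clear of them.
- **Disagreement:** The task text says the fingertips stand 22 mm ahead of the TCP. All three cameras put them about 19–20 mm behind it. I used the camera value, and the height at which the key made contact agreed with it.

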